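Find the rattling case and hold it out

TASK

One of the three sealed cases on the board has a loose metal ball inside; the other two are packed tight. Lift the cases one at a time and shake each, or rock it from end to end, until you find the one that rattles, setting every silent one back upright on the board, then carry only the rattling case forward and finish while still holding it, level and still, about 10 cm above the middle of the cork mat. Leave the jar, the brass weight and the scraper alone.

Things in the scene. Friction and masses are not known exactly. Their poses are not given: they have to be found in the camera images.
- case_white: Sealed metal case, white lid, 140 (its x) x 56 (y) x 50 mm (z). Origin at the middle of its underside. 0.23 to 0.38 kg, which tells nothing; any may rattle. One holds a loose 26 mm, 130 g ball that rolls 25 mm either way along x (11 along y), knocks without bouncing and stays at the end it rolled to, felt in the tool's force and moment; the others a packing with under 1 mm of play.
- case_blue: Sealed metal case, blue lid, 140 (its x) x 56 (y) x 50 mm (z). Origin at the middle of its underside. 0.23 to 0.38 kg, which tells nothing; any may rattle. One holds a loose 26 mm, 130 g ball that rolls 25 mm either way along x (11 along y), knocks without bouncing and stays at the end it rolled to, felt in the tool's force and moment; the others a packing with under 1 mm of play.
- case_red: Sealed metal case, red lid, 140 (its x) x 56 (y) x 50 mm (z). Origin at the middle of its underside. 0.23 to 0.38 kg, which tells nothing; any may rattle. One holds a loose 26 mm, 130 g ball that rolls 25 mm either way along x (11 along y), knocks without bouncing and stays at the end it rolled to, felt in the tool's force and moment; the others a packing with under 1 mm of play.
- board: Fixed flat dark-wood board, 160 mm (x) by 380 mm (y) by 8 mm thick. The three cases stand on it side by side, about 120 mm apart along its y axis, their long sides roughly along its x axis. Origin at the centre of its underside, so the cases stand 8 mm above the bench.
- mat: Fixed round cork mat with a blue middle, 90 mm across and 4 mm thick, beyond the board as seen from the robot: the hand-over place. Origin at the centre of its underside, on the bench.
- jar: Bystander: small glass jar with a white cap, 48 mm across, 50 mm tall. Origin at the centre of its underside.
- weight: Bystander: brass weight with a knob, 44 mm across, 46 mm tall. Origin at the centre of its underside.
- scraper: Bystander: hand scraper with a dark wooden handle, 160 mm long, lying flat along its x axis. Origin near its middle, at the underside.

How it is judged (in metres and radians):
On the way:
1. the rattling case, gripped and lifted at least 22 mm off the board, is shaken so that the ball knocks on its rubber-lined inner wall (((height (world z) of case_white above 0.03 m and contact force between case_white and the fingers above 1 N and contact force between any of case_white_c1, case_white_c2, case_white_c3, case_white_c4 and anything else above 0.25 N) or (height (world z) of case_blue above 0.03 m and contact force between case_blue and the fingers above 1 N and contact force between any of case_blue_c1, case_blue_c2, case_blue_c3, case_blue_c4 and anything else above 0.25 N) or (height (world z) of case_red above 0.03 m and contact force between case_red and the fingers above 1 N and contact force between any of case_red_c1, case_red_c2, case_red_c3, case_red_c4 and anything else above 0.25 N))).
At the end, for the whole second after the job is handed in: The case with the loose ball is held in the fingers, its underside 60 to 160 mm above the bench, its centre within 45 mm of the mat's centre, within 0.2 rad of level, still, touching nothing else; the other two stand upright and released on the board (((contact force between case_white_c0 and anything else above 0.2 N and contact force between case_white and the fingers above 1 N and horizontal distance between case_white and mat below 0.045 m and height (world z) of case_white between 0.06 and 0.16 m and angle between case_white's own z axis and vertical below 0.2 rad and linear speed of case_white below 0.03 m/s and contact force between case_white and mat below 0.05 N and contact force between case_white and case_blue below 0.05 N and contact force between case_white and case_red below 0.05 N and (x of case_blue in the frame of board between -0.06 and 0.06 m and y of case_blue in the frame of board between -0.185 and 0.185 m and z of case_blue in the frame of board between 0.005 and 0.012 m and angle between case_blue's own z axis and vertical below 0.1 rad and linear speed of case_blue below 0.02 m/s and contact force between case_blue and the arm below 0.05 N and contact force between case_blue and the fingers below 0.05 N) and (x of case_red in the frame of board between -0.06 and 0.06 m and y of case_red in the frame of board between -0.185 and 0.185 m and z of case_red in the frame of board between 0.005 and 0.012 m and angle between case_red's own z axis and vertical below 0.1 rad and linear speed of case_red below 0.02 m/s and contact force between case_red and the arm below 0.05 N and contact force between case_red and the fingers below 0.05 N)) or (contact force between case_blue_c0 and anything else above 0.2 N and contact force between case_blue and the fingers above 1 N and horizontal distance between case_blue and mat below 0.045 m and height (world z) of case_blue between 0.06 and 0.16 m and angle between case_blue's own z axis and vertical below 0.2 rad and linear speed of case_blue below 0.03 m/s and contact force between case_blue and mat below 0.05 N and contact force between case_blue and case_white below 0.05 N and contact force between case_blue and case_red below 0.05 N and (x of case_white in the frame of board between -0.06 and 0.06 m and y of case_white in the frame of board between -0.185 and 0.185 m and z of case_white in the frame of board between 0.005 and 0.012 m and angle between case_white's own z axis and vertical below 0.1 rad and linear speed of case_white below 0.02 m/s and contact force between case_white and the arm below 0.05 N and contact force between case_white and the fingers below 0.05 N) and (x of case_red in the frame of board between -0.06 and 0.06 m and y of case_red in the frame of board between -0.185 and 0.185 m and z of case_red in the frame of board between 0.005 and 0.012 m and angle between case_red's own z axis and vertical below 0.1 rad and linear speed of case_red below 0.02 m/s and contact force between case_red and the arm below 0.05 N and contact force between case_red and the fingers below 0.05 N)) or (contact force between case_red_c0 and anything else above 0.2 N and contact force between case_red and the fingers above 1 N and horizontal distance between case_red and mat below 0.045 m and height (world z) of case_red between 0.06 and 0.16 m and angle between case_red's own z axis and vertical below 0.2 rad and linear speed of case_red below 0.03 m/s and contact force between case_red and mat below 0.05 N and contact force between case_red and case_white below 0.05 N and contact force between case_red and case_blue below 0.05 N and (x of case_white in the frame of board between -0.06 and 0.06 m and y of case_white in the frame of board between -0.185 and 0.185 m and z of case_white in the frame of board between 0.005 and 0.012 m and angle between case_white's own z axis and vertical below 0.1 rad and linear speed of case_white below 0.02 m/s and contact force between case_white and the arm below 0.05 N and contact force between case_white and the fingers below 0.05 N) and (x of case_blue in the frame of board between -0.06 and 0.06 m and y of case_blue in the frame of board between -0.185 and 0.185 m and z of case_blue in the frame of board between 0.005 and 0.012 m and angle between case_blue's own z axis and vertical below 0.1 rad and linear speed of case_blue below 0.02 m/s and contact force between case_blue and the arm below 0.05 N and contact force between case_blue and the fingers below 0.05 N)))); the arm keeps its last pose, push and grip.
It fails at once if the jar, the weight or the scraper is moved by more than 30 mm (distance of any of jar, weight, scraper from where it was at the start of the episode above 0.03 m).
It also fails if it takes over 72 s, if anything falls off the work surface, if the arm or the gripper's body presses on something with over 40 N, if the wrist force passes 120 N, or if a joint passes its speed limit or range.

ROBOT

A 6-joint arm with a two-finger parallel gripper is mounted at the origin on the work surface. World frame = base frame: x ahead of the robot, y to its left, z up, the work surface at z = 0. Lengths are in m, angles in degrees, forces in N, time in s.
With the tool pointing down it reaches from about 0.275 to 0.75 m from the base axis. Payload 10.2 kg.
Tool frame: the origin (TCP) lies midway between the tips of the shut fingers; the grasp point (between the pads) lies behind it (env.grasp_offset is the z of the grasp point in the tool frame, in m); z points along the fingers, y is the line along which they close (so a half turn about z gives the same grasp; the last joint's range is limited). The gripper opens to 88 mm and grips with 3 to 60 N. Pads are 18 mm wide; open, the fingers measure 123 mm over their backs; the gripper's body (75 mm by 187 mm) begins 45 mm behind the grasp point.
Start: joints at [-80.638, 17.928, 85.812, -0, 76.261, -12.8], TCP at [0.198, -0.486, 0.239] pointing down, gripper open.
Joint ranges: [-168.41, 168.41], [-55.51, 124.54], [10.69, 146.95], [-70.63, 250.63], [1, 178], [-165.06, 165.06]. Speed limits (degrees/s): [136.94, 136.94, 172.46, 180, 180, 180].

INTERFACE

Orientations are given as [roll, pitch, yaw] about the fixed x, y, z axes, in that order (R = Rz(yaw) Ry(pitch) Rx(roll)).
In Python, from station import env gives the robot as it stands.
- The arm moves only by the tool jog_arm, never from a script. Its argument "series" is a list of rows, each an object of numbers: "x", "y", "z": the shift along the world's x, y, z in mm; "wx", "wy", "wz": the turn, a rotation vector about the world's x, y, z in rad; "claw": the opening, from 0 (shut) to 1 (fully open). A call has 1 to 8 rows; each row is the pose to reach, as a shift and turn from the pose commanded when the call began; what a row does not reach only later rows make up. A row lasts 1/10 s, in which the tool goes at most 50 mm and 8.59 degrees, less where a joint would pass 70% of its speed; a pose out of reach is approached as far as the arm can. A call with a gripper value outside its range is refused whole. The fingers move at their own pace and stop on an object; "squeeze" is the grip in N (left out, the last holds). Time passes only in rows, so rows that repeat a pose let the fingers close. It gives the time, the measured TCP pose, the force, the opening and the grip force at its end, in the units of the state.
- env.get_obs(): the state, without advancing time (a new reading comes with each control period).
- env.camera(name): name is "side" or "top"; returns (picture, depth): 400x640x3 uint8, red, green, blue; 400x640 float32, m along the optical axis (not along the pixel's ray), 0 where there is no reading.
- env.camera_params(name): a dict with "K" (3x3 intrinsics, pixels), "rvec" (rotation vector, rad) and "tvec" (3), from world to camera coordinates, as OpenCV has them. Camera axes: x right, y down, z forward; pixel columns grow to the right and rows downward; lengths in m; the calibration is good to about 2 mm. A picture is of the moment at which its call begins. camera_params takes no time and is no camera call.
- env.sign_off(): hands the job in; it is judged then, once.
The state is a dict: "time": time; "q": joint angles; "dq": joint speeds; "tau": joint torques, N m; "tool_pos": TCP position; "eef_rot": TCP orientation; "ft_force": force on the tool from outside, world axes, zero at the start; "moment": the same for the moment, N m; "opening": finger opening in m; "gripper_force": force on a finger pad.
Only numpy, scipy, OpenCV 4.12 (cv2) and the standard library are available. Lean on these libraries where they do the work, as an engineer would, in place of code of your own. Each camera call takes 0.05 s, during which the arm holds its last target. There are 200 camera calls.

## Working session

There is one attempt and no reset: what is moved stays moved. The work goes in short steps, Python scripts to look and compute and a tool call to move; the robot and the scene stay as the last step left them, time stands still between calls to the robot, and variables do not carry over. Pictures are saved under pics/ and viewed, at most 10 in all, crops included, and the job is handed in when it is done.

Besides the shell and the picture viewer there is one more tool, called after "Emit:" by a JSON object that holds its "api" and its "payload". jog_arm: Moves the arm, as the interface text tells. Its arguments: {"type":"object","properties":{"series":{"type":"array"},"squeeze":{"type":"number"}},"required":["series"]}

```bash
mkdir -p pics; python3 - <<'E'
from station import env
import cv2,numpy as np
for n in("top","side"):
    p,d=env.camera(n);cv2.imwrite(f"pics/{n}0.png",p[:,:,::-1]);np.save(f"{n}d.npy",d);np.save(f"{n}p.npy",p)
    c=env.camera_params(n);print(n,c)
print(env.get_obs(),env.grasp_offset)
E
```

```text
top {'K': array([[515.68932822,   0.        , 315.11313949],
       [  0.        , 515.68932822, 202.96104028],
       [  0.        ,   0.        ,   1.        ]]), 'rvec': array([ 2.13423123, -2.1088786 ,  0.21339664]), 'tvec': array([-0.03749486,  0.57738441,  1.22451239])}
side {'K': array([[388.01050933,   0.        , 323.16393534],
       [  0.        , 388.01050933, 201.52091733],
       [  0.        ,   0.        ,   1.        ]]), 'rvec': array([ 0.3473226 , -2.74252635,  1.27859296]), 'tvec': array([0.53311768, 0.12744872, 0.98266842])}
{'time': 0.1, 'q': array([-8.06393701e+01,  1.79548435e+01,  8.58486645e+01, -9.78065693e-04,
        7.62601811e+01, -1.27997412e+01]), 'dq': array([-0.00135076, -0.19213291, -0.13855215,  0.02677285,  0.01161883,
        0.06587352]), 'tau': array([ 2.43151917e-03, -4.02815473e+01, -2.52640003e+01,  6.94754999e-02,
        3.42938618e-02, -6.20658170e-05]), 'tool_pos': array([ 0.19798047, -0.48600843,  0.23823727]), 'eef_rot': array([-1.79937683e+02, -1.31837137e-02,  2.21605968e+01]), 'ft_force': array([-0.79384972, -0.10311087,  0.42172547]), 'moment': array([ 0.00031324, -0.06045328,  0.00450974]), 'gripper_force': 0.0, 'opening': 0.0880567829499493} -0.0187
```

View pics/top0.png

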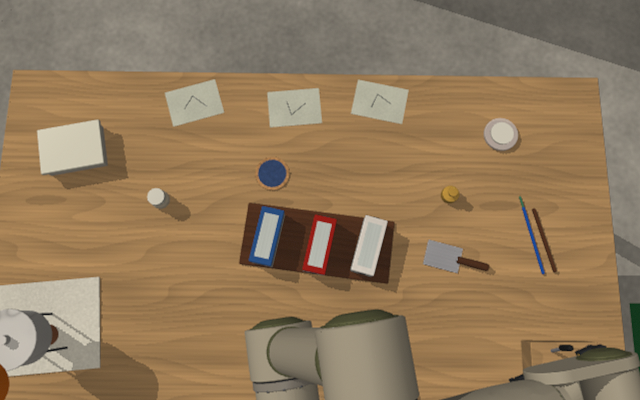

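The top view shows the blue case at (267,236), red at (320,244), white at (370,246) and the mat at (273,174). The jar is at (157,198), the weight at (450,195) and the scraper near (455,257).

```bash
cat > h.py <<'E'
import numpy as np,cv2
from station import env
def cloud(n,d):
    c=env.camera_params(n);K=c["K"];R=cv2.Rodrigues(c["rvec"])[0]
    v,u=np.mgrid[:400,:640]
    P=np.stack([(u-K[0,2])/K[0,0]*d,(v-K[1,2])/K[1,1]*d,d],-1)
    return (P-c["tvec"])@R
def cases(d):
    W=cloud("top",d)
    m=((W[...,2]>.045)&(W[...,2]<.075)&(d>0)).astype(np.uint8); m[:190]=0;m[290:]=0;m[:,:235]=0;m[:,400:]=0
    n,l,s,_=cv2.connectedComponentsWithStats(m)
    for i in range(1,n):
        if s[i,4]<300: continue
        p=W[l==i];r=cv2.minAreaRect((p[:,:2]*1000).astype(np.float32));b=cv2.boxPoints(r)
        e=b[1]-b[0];f=b[2]-b[1]; e=e if np.hypot(*e)>np.hypot(*f) else f
        a=np.degrees(np.arctan2(e[1],e[0]));a=(a+90)%180-90
        print(s[i,:4],"ctr",np.round(r[0],1),"size",np.round(r[1],1),"yaw",round(a,1),"z",np.round(np.median(p[:,2]),4))
    return W
E
python3 - <<'E'
from h import *
d=np.load("topd.npy");W=cases(d);p=np.load("topp.npy").astype(int)
m=((p[...,2]>p[...,0]+30)).astype(np.uint8);m[:150]=0;m[200:]=0;m[:,:240]=0;m[:,310:]=0
print("mat",np.median(W[m>0],0),m.sum(), W[m>0].min(0),W[m>0].max(0))
for u,v in[(157,198),(450,195),(440,257),(470,264)]:print(W[v,u].round(3))
E
```

```text
[249 206  36  60] ctr [496.6  87.8] size [ 57.4 142.6] yaw -11.9 z 0.0584
[303 214  34  61] ctr [477.3 -42.9] size [ 57.  143.6] yaw -11.9 z 0.0581
[352 215  36  61] ctr [ 476.3 -165.1] size [ 57.2 142.8] yaw -15.0 z 0.0582
mat [0.66634267 0.08331631 0.00508055] 544 [ 0.63133232  0.04896454 -0.00301319] [0.70212273 0.1176481  0.01309739]
[0.586 0.364 0.052]
[ 0.609 -0.375  0.028]
[ 0.452 -0.35   0.003]
[ 0.434 -0.421  0.019]
```

Emit:
{"api": "jog_arm", "payload": {"series": [{"x":35,"y":40,"z":0,"wz":-0.08,"claw":1},{"x":70,"y":80,"z":0,"wz":-0.16,"claw":1},{"x":105,"y":120,"z":-10,"wz":-0.24,"claw":1},{"x":140,"y":160,"z":-30,"wz":-0.32,"claw":1},{"x":175,"y":200,"z":-50,"wz":-0.4,"claw":1},{"x":210,"y":240,"z":-70,"wz":-0.48,"claw":1},{"x":245,"y":280,"z":-90,"wz":-0.57,"claw":1},{"x":278,"y":321,"z":-110,"wz":-0.649,"claw":1}], "squeeze": 40}}

```text
invalid input at $.series[0]: expected keys x, y, z, wx, wy, wz, claw
```

Emit:
{"api": "jog_arm", "payload": {"series": [{"x":0,"y":0,"z":0,"claw":1},{"x":0,"y":0,"z":0,"claw":1}]}}

```text
invalid input at $.series[0]: expected keys x, y, z, wx, wy, wz, claw
```

Emit:
{"api": "jog_arm", "payload": {"series": [{"x":35,"y":35,"z":0,"wx":0,"wy":0,"wz":-0.08,"claw":1},{"x":70,"y":70,"z":0,"wx":0,"wy":0,"wz":-0.16,"claw":1},{"x":105,"y":105,"z":-10,"wx":0,"wy":0,"wz":-0.24,"claw":1},{"x":140,"y":140,"z":-20,"wx":0,"wy":0,"wz":-0.32,"claw":1},{"x":175,"y":175,"z":-30,"wx":0,"wy":0,"wz":-0.4,"claw":1},{"x":210,"y":210,"z":-40,"wx":0,"wy":0,"wz":-0.48,"claw":1},{"x":240,"y":245,"z":-55,"wx":0,"wy":0,"wz":-0.57,"claw":1},{"x":265,"y":285,"z":-70,"wx":0,"wy":0,"wz":-0.649,"claw":1}], "squeeze": 40}}

```text
time: 0.9
tool_pos: [0.4643, -0.1996, 0.168]
eef_rot: [180.0, -0.0, -15.2]
ft_force: [0.5, -0.6, 0.0]
opening: 0.0885
gripper_force: 0.0
```

Emit:
{"api": "jog_arm", "payload": {"series": [{"x":13,"y":35,"z":-15,"wx":0,"wy":0,"wz":0,"claw":1},{"x":13,"y":35,"z":-40,"wx":0,"wy":0,"wz":0,"claw":1},{"x":13,"y":35,"z":-40,"wx":0,"wy":0,"wz":0,"claw":1},{"x":13,"y":35,"z":-40,"wx":0,"wy":0,"wz":0,"claw":1}]}}

```text
time: 1.3
tool_pos: [0.476, -0.1666, 0.1291]
eef_rot: [-180.0, 0.0, -15.0]
ft_force: [-0.1, -0.3, -0.7]
opening: 0.0881
gripper_force: 0.0
```

Emit:
{"api": "jog_arm", "payload": {"series": [{"x":0,"y":1,"z":-35,"wx":0,"wy":0,"wz":0,"claw":1},{"x":0,"y":1,"z":-70,"wx":0,"wy":0,"wz":0,"claw":1},{"x":0,"y":1,"z":-95,"wx":0,"wy":0,"wz":0,"claw":1},{"x":0,"y":1,"z":-109,"wx":0,"wy":0,"wz":0,"claw":1},{"x":0,"y":1,"z":-109,"wx":0,"wy":0,"wz":0,"claw":1},{"x":0,"y":1,"z":-109,"wx":0,"wy":0,"wz":0,"claw":0.3},{"x":0,"y":1,"z":-109,"wx":0,"wy":0,"wz":0,"claw":0.3},{"x":0,"y":1,"z":-109,"wx":0,"wy":0,"wz":0,"claw":0.3}]}}

```text
time: 2.1
tool_pos: [0.4765, -0.1657, 0.0208]
eef_rot: [180.0, -0.1, -15.0]
ft_force: [0.4, 0.9, 0.1]
opening: 0.0663
gripper_force: 0.0
```

Emit:
{"api": "jog_arm", "payload": {"series": [{"x":0,"y":0,"z":0,"wx":0,"wy":0,"wz":0,"claw":0.3},{"x":0,"y":0,"z":0,"wx":0,"wy":0,"wz":0,"claw":0.3}]}}

```text
time: 2.3
tool_pos: [0.4764, -0.1651, 0.0204]
eef_rot: [-180.0, -0.1, -15.0]
ft_force: [-0.6, 2.2, 5.9]
opening: 0.056
gripper_force: 40.0
```

Emit:
{"api": "jog_arm", "payload": {"series": [{"x":0,"y":0,"z":15,"wx":0,"wy":0,"wz":0,"claw":0.3},{"x":0,"y":0,"z":50,"wx":0,"wy":0,"wz":0,"claw":0.3},{"x":0,"y":0,"z":85,"wx":0,"wy":0,"wz":0,"claw":0.3},{"x":0,"y":0,"z":105,"wx":0,"wy":0,"wz":0,"claw":0.3},{"x":0,"y":0,"z":110,"wx":0,"wy":0,"wz":0,"claw":0.3},{"x":0,"y":0,"z":110,"wx":0,"wy":0,"wz":0,"claw":0.3},{"x":0,"y":0,"z":110,"wx":0,"wy":0,"wz":0,"claw":0.3},{"x":0,"y":0,"z":110,"wx":0,"wy":0,"wz":0,"claw":0.3}]}}

```text
time: 3.1
tool_pos: [0.4755, -0.1649, 0.1284]
eef_rot: [-180.0, 0.1, -15.0]
ft_force: [0.2, 0.4, -3.4]
opening: 0.0558
gripper_force: 40.0
```

```bash
cat > ft.py <<'E'
from station import env
import numpy as np
M=[];F=[]
for i in range(6):
    env.camera("top") if i else 0
    o=env.get_obs();M.append(o["moment"]);F.append(o["ft_force"])
y=np.radians(o["eef_rot"][2]);M=np.array(M)
print(o["time"],"F",np.mean(F,0).round(2),"Mlong-axis,Mcase_y",(M@[[np.cos(y),-np.sin(y)],[np.sin(y),np.cos(y)],[0,0]]).mean(0).round(4),"std",M.std(0).round(4),"op",o["opening"],"grip",o["gripper_force"],o["tool_pos"].round(4))
E
python3 ft.py
```

```text
3.35 F [-0.23  0.23 -3.57] Mlong-axis,Mcase_y [ 0.0437 -0.0012] std [0.0162 0.0099 0.0163] op 0.05536657279629508 grip 39.99981050379574 [ 0.4759 -0.1652  0.1293]
```

Emit:
{"api": "jog_arm", "payload": {"series": [{"x":0,"y":0,"z":0,"wx":0.026,"wy":0.097,"wz":0,"claw":0.3},{"x":0,"y":0,"z":0,"wx":0.052,"wy":0.193,"wz":0,"claw":0.3},{"x":0,"y":0,"z":0,"wx":0.078,"wy":0.29,"wz":0,"claw":0.3},{"x":0,"y":0,"z":0,"wx":0.078,"wy":0.29,"wz":0,"claw":0.3},{"x":0,"y":0,"z":0,"wx":0.078,"wy":0.29,"wz":0,"claw":0.3},{"x":0,"y":0,"z":0,"wx":0.052,"wy":0.193,"wz":0,"claw":0.3},{"x":0,"y":0,"z":0,"wx":0.026,"wy":0.097,"wz":0,"claw":0.3},{"x":0,"y":0,"z":0,"wx":0,"wy":0,"wz":0,"claw":0.3}]}}

```text
time: 4.15
tool_pos: [0.4757, -0.1651, 0.1303]
eef_rot: [180.0, -0.4, -15.0]
ft_force: [0.0, -0.4, -3.6]
opening: 0.0557
gripper_force: 40.0
```

```bash
python3 ft.py
```

```text
4.4 F [ 0.91 -0.23 -3.71] Mlong-axis,Mcase_y [ 0.0481 -0.0206] std [0.01   0.0835 0.0255] op 0.055555841178500834 grip 39.99974833801389 [ 0.4761 -0.1654  0.1301]
```

Emit:
{"api": "jog_arm", "payload": {"series": [{"x":0,"y":0,"z":0,"wx":-0.026,"wy":-0.097,"wz":0,"claw":0.3},{"x":0,"y":0,"z":0,"wx":-0.052,"wy":-0.193,"wz":0,"claw":0.3},{"x":0,"y":0,"z":0,"wx":-0.078,"wy":-0.29,"wz":0,"claw":0.3},{"x":0,"y":0,"z":0,"wx":-0.078,"wy":-0.29,"wz":0,"claw":0.3},{"x":0,"y":0,"z":0,"wx":-0.078,"wy":-0.29,"wz":0,"claw":0.3},{"x":0,"y":0,"z":0,"wx":-0.052,"wy":-0.193,"wz":0,"claw":0.3},{"x":0,"y":0,"z":0,"wx":-0.026,"wy":-0.097,"wz":0,"claw":0.3},{"x":0,"y":0,"z":0,"wx":0,"wy":0,"wz":0,"claw":0.3}]}}

```text
time: 5.2
tool_pos: [0.4768, -0.1659, 0.1303]
eef_rot: [179.9, 0.3, -15.1]
ft_force: [1.0, -0.1, -2.8]
opening: 0.0556
gripper_force: 40.0
```

```bash
python3 ft.py
```

```text
5.45 F [-0.07  0.44 -3.71] Mlong-axis,Mcase_y [0.0342 0.0265] std [0.0161 0.0621 0.0169] op 0.0556023113957787 grip 39.99986588023603 [ 0.476  -0.1651  0.1294]
```

```bash
python3 ft.py
```

```text
5.7 F [ 0.37  0.41 -3.73] Mlong-axis,Mcase_y [0.0582 0.013 ] std [0.0188 0.0314 0.0237] op 0.05557945360575657 grip 39.999963752925396 [ 0.4758 -0.1652  0.1299]
```

Emit:
{"api": "jog_arm", "payload": {"series": [{"x":0,"y":0,"z":0,"wx":0.035,"wy":0.13,"wz":0,"claw":0.3},{"x":0,"y":0,"z":0,"wx":0.07,"wy":0.26,"wz":0,"claw":0.3},{"x":0,"y":0,"z":0,"wx":0.09,"wy":0.34,"wz":0,"claw":0.3},{"x":0,"y":0,"z":0,"wx":0.09,"wy":0.34,"wz":0,"claw":0.3},{"x":0,"y":0,"z":0,"wx":0.09,"wy":0.34,"wz":0,"claw":0.3},{"x":0,"y":0,"z":0,"wx":0.06,"wy":0.22,"wz":0,"claw":0.3},{"x":0,"y":0,"z":0,"wx":0.026,"wy":0.097,"wz":0,"claw":0.3},{"x":0,"y":0,"z":0,"wx":0,"wy":0,"wz":0,"claw":0.3}]}}

```text
time: 6.5
tool_pos: [0.4755, -0.165, 0.1306]
eef_rot: [180.0, -0.4, -15.1]
ft_force: [0.9, 0.1, -3.3]
opening: 0.0557
gripper_force: 40.0
```

Emit:
{"api": "jog_arm", "payload": {"series": [{"x":0,"y":0,"z":0,"wx":0,"wy":0,"wz":0,"claw":0.3},{"x":0,"y":0,"z":0,"wx":0,"wy":0,"wz":0,"claw":0.3},{"x":0,"y":0,"z":0,"wx":0,"wy":0,"wz":0,"claw":0.3}]}}

```text
time: 6.8
tool_pos: [0.4763, -0.1654, 0.1299]
eef_rot: [180.0, 0.0, -15.0]
ft_force: [0.5, 0.2, -4.0]
opening: 0.0559
gripper_force: 40.0
```

```bash
python3 ft.py
```

```text
7.05 F [-0.39 -0.28 -4.01] Mlong-axis,Mcase_y [0.0566 0.0159] std [0.0272 0.0178 0.0224] op 0.055981192070630535 grip 39.9996885471046 [ 0.4762 -0.1652  0.1295]
```

White shows no change in settled moment between ends (a ball would give about 0.064 N m), so it is silent. I'm putting it back.

Emit:
{"api": "jog_arm", "payload": {"series": [{"x":0,"y":0,"z":-35,"wx":0,"wy":0,"wz":0,"claw":0.3},{"x":0,"y":0,"z":-70,"wx":0,"wy":0,"wz":0,"claw":0.3},{"x":0,"y":0,"z":-95,"wx":0,"wy":0,"wz":0,"claw":0.3},{"x":0,"y":0,"z":-104,"wx":0,"wy":0,"wz":0,"claw":0.3},{"x":0,"y":0,"z":-108,"wx":0,"wy":0,"wz":0,"claw":0.3},{"x":0,"y":0,"z":-110,"wx":0,"wy":0,"wz":0,"claw":0.3},{"x":0,"y":0,"z":-110,"wx":0,"wy":0,"wz":0,"claw":0.3},{"x":0,"y":0,"z":-110,"wx":0,"wy":0,"wz":0,"claw":0.3}]}}

```text
time: 7.85
tool_pos: [0.4765, -0.1655, 0.0206]
eef_rot: [180.0, -0.1, -15.0]
ft_force: [-0.1, 0.4, -3.5]
opening: 0.0549
gripper_force: 40.0
```

Emit:
{"api": "jog_arm", "payload": {"series": [{"x":0,"y":0,"z":-1,"wx":0,"wy":0,"wz":0,"claw":0.3},{"x":0,"y":0,"z":-1,"wx":0,"wy":0,"wz":0,"claw":0.7},{"x":0,"y":0,"z":-1,"wx":0,"wy":0,"wz":0,"claw":1},{"x":0,"y":0,"z":-1,"wx":0,"wy":0,"wz":0,"claw":1},{"x":0,"y":0,"z":-1,"wx":0,"wy":0,"wz":0,"claw":1},{"x":0,"y":0,"z":25,"wx":0,"wy":0,"wz":0,"claw":1},{"x":0,"y":0,"z":65,"wx":0,"wy":0,"wz":0,"claw":1},{"x":0,"y":0,"z":100,"wx":0,"wy":0,"wz":0,"claw":1}]}}

```text
time: 8.65
tool_pos: [0.476, -0.1652, 0.1212]
eef_rot: [-180.0, 0.0, -15.0]
ft_force: [-0.1, -1.0, 0.0]
opening: 0.0882
gripper_force: 0.0
```

Emit:
{"api": "jog_arm", "payload": {"series": [{"x":0,"y":40,"z":0,"wx":0,"wy":0,"wz":0.02,"claw":1},{"x":1,"y":80,"z":0,"wx":0,"wy":0,"wz":0.04,"claw":1},{"x":1,"y":112,"z":0,"wx":0,"wy":0,"wz":0.054,"claw":1},{"x":1,"y":122,"z":0,"wx":0,"wy":0,"wz":0.054,"claw":1},{"x":1,"y":122,"z":0,"wx":0,"wy":0,"wz":0.054,"claw":1}]}}

```text
time: 9.15
tool_pos: [0.4771, -0.0426, 0.1198]
eef_rot: [180.0, -0.0, -11.8]
ft_force: [-0.4, -0.4, -0.5]
opening: 0.0878
gripper_force: 0.0
```

```bash
python3 -c "
from h import *
p,d=env.camera('top');cv2.imwrite('pics/t1.png',p[:,:,::-1]);cases(d)"
```

```text
[249 206  34  59] ctr [496.8  88.4] size [ 55.8 142.3] yaw -12.2 z 0.0585
[352 215  37  61] ctr [ 476.1 -166.9] size [ 57.3 143.6] yaw -15.2 z 0.0585
```

View pics/t1.png

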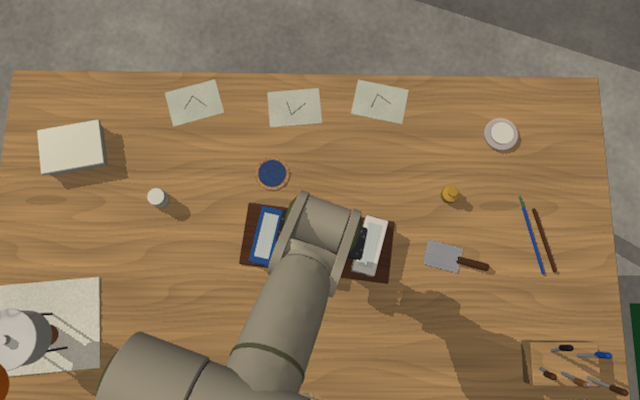

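The picture shows white back upright on the board at (370,246), with the gripper over red at about (320,235). Red is next: descend 100 mm and grip.

Emit:
{"api": "jog_arm", "payload": {"series": [{"x":0,"y":0,"z":-35,"wx":0,"wy":0,"wz":0,"claw":1},{"x":0,"y":0,"z":-70,"wx":0,"wy":0,"wz":0,"claw":1},{"x":0,"y":0,"z":-92,"wx":0,"wy":0,"wz":0,"claw":1},{"x":0,"y":0,"z":-100,"wx":0,"wy":0,"wz":0,"claw":1},{"x":0,"y":0,"z":-100,"wx":0,"wy":0,"wz":0,"claw":0.3},{"x":0,"y":0,"z":-100,"wx":0,"wy":0,"wz":0,"claw":0.3},{"x":0,"y":0,"z":-100,"wx":0,"wy":0,"wz":0,"claw":0.3},{"x":0,"y":0,"z":-100,"wx":0,"wy":0,"wz":0,"claw":0.3}]}}

```text
time: 10.0
tool_pos: [0.4776, -0.0434, 0.0206]
eef_rot: [180.0, -0.1, -11.9]
ft_force: [0.5, 3.7, 1.8]
opening: 0.0579
gripper_force: 1.7
```

Emit:
{"api": "jog_arm", "payload": {"series": [{"x":0,"y":0,"z":0,"wx":0,"wy":0,"wz":0,"claw":0.3},{"x":0,"y":0,"z":0,"wx":0,"wy":0,"wz":0,"claw":0.3}]}}

```text
time: 10.2
tool_pos: [0.4776, -0.0433, 0.0206]
eef_rot: [180.0, -0.1, -11.9]
ft_force: [-1.0, 0.9, 6.5]
opening: 0.0555
gripper_force: 40.0
```

Emit:
{"api": "jog_arm", "payload": {"series": [{"x":0,"y":0,"z":15,"wx":0,"wy":0,"wz":0,"claw":0.3},{"x":0,"y":0,"z":50,"wx":0,"wy":0,"wz":0,"claw":0.3},{"x":0,"y":0,"z":85,"wx":0,"wy":0,"wz":0,"claw":0.3},{"x":0,"y":0,"z":105,"wx":0,"wy":0,"wz":0,"claw":0.3},{"x":0,"y":0,"z":110,"wx":0,"wy":0,"wz":0,"claw":0.3},{"x":0,"y":0,"z":110,"wx":0,"wy":0,"wz":0,"claw":0.3},{"x":0,"y":0,"z":110,"wx":0,"wy":0,"wz":0,"claw":0.3},{"x":0,"y":0,"z":110,"wx":0,"wy":0,"wz":0,"claw":0.3}]}}

```text
time: 11.0
tool_pos: [0.4764, -0.0431, 0.1285]
eef_rot: [-180.0, 0.1, -11.9]
ft_force: [-0.6, 0.2, -2.1]
opening: 0.0557
gripper_force: 40.0
```

Emit:
{"api": "jog_arm", "payload": {"series": [{"x":0,"y":0,"z":0,"wx":0.026,"wy":0.127,"wz":0,"claw":0.3},{"x":0,"y":0,"z":0,"wx":0.052,"wy":0.25,"wz":0,"claw":0.3},{"x":0,"y":0,"z":0,"wx":0.07,"wy":0.333,"wz":0,"claw":0.3},{"x":0,"y":0,"z":0,"wx":0.07,"wy":0.333,"wz":0,"claw":0.3},{"x":0,"y":0,"z":0,"wx":0.07,"wy":0.333,"wz":0,"claw":0.3},{"x":0,"y":0,"z":0,"wx":0.047,"wy":0.22,"wz":0,"claw":0.3},{"x":0,"y":0,"z":0,"wx":0.02,"wy":0.1,"wz":0,"claw":0.3},{"x":0,"y":0,"z":0,"wx":0,"wy":0,"wz":0,"claw":0.3}]}}

```text
time: 11.8
tool_pos: [0.4764, -0.043, 0.1301]
eef_rot: [180.0, -0.4, -11.9]
ft_force: [0.6, -0.1, -2.3]
opening: 0.0553
gripper_force: 40.0
```

Emit:
{"api": "jog_arm", "payload": {"series": [{"x":0,"y":0,"z":0,"wx":0,"wy":0,"wz":0,"claw":0.3},{"x":0,"y":0,"z":0,"wx":0,"wy":0,"wz":0,"claw":0.3},{"x":0,"y":0,"z":0,"wx":0,"wy":0,"wz":0,"claw":0.3}]}}

```text
time: 12.1
tool_pos: [0.4774, -0.0434, 0.1298]
eef_rot: [180.0, 0.1, -11.9]
ft_force: [0.0, 0.4, -3.1]
opening: 0.0556
gripper_force: 40.0
```

```bash
python3 ft.py
```

```text
12.35 F [ 0.03  0.05 -2.72] Mlong-axis,Mcase_y [0.0286 0.0387] std [0.0294 0.0357 0.0237] op 0.0556230354296957 grip 39.999979147687554 [ 0.4772 -0.0433  0.1295]
```

Emit:
{"api": "jog_arm", "payload": {"series": [{"x":0,"y":0,"z":0,"wx":-0.026,"wy":-0.127,"wz":0,"claw":0.3},{"x":0,"y":0,"z":0,"wx":-0.052,"wy":-0.25,"wz":0,"claw":0.3},{"x":0,"y":0,"z":0,"wx":-0.07,"wy":-0.333,"wz":0,"claw":0.3},{"x":0,"y":0,"z":0,"wx":-0.07,"wy":-0.333,"wz":0,"claw":0.3},{"x":0,"y":0,"z":0,"wx":-0.07,"wy":-0.333,"wz":0,"claw":0.3},{"x":0,"y":0,"z":0,"wx":-0.047,"wy":-0.22,"wz":0,"claw":0.3},{"x":0,"y":0,"z":0,"wx":-0.02,"wy":-0.1,"wz":0,"claw":0.3},{"x":0,"y":0,"z":0,"wx":0,"wy":0,"wz":0,"claw":0.3}]}}

```text
time: 13.15
tool_pos: [0.4781, -0.0438, 0.1305]
eef_rot: [179.9, 0.3, -12.0]
ft_force: [0.4, -0.2, -3.6]
opening: 0.0555
gripper_force: 40.0
```

Emit:
{"api": "jog_arm", "payload": {"series": [{"x":0,"y":0,"z":0,"wx":0,"wy":0,"wz":0,"claw":0.3},{"x":0,"y":0,"z":0,"wx":0,"wy":0,"wz":0,"claw":0.3},{"x":0,"y":0,"z":0,"wx":0,"wy":0,"wz":0,"claw":0.3}]}}

```text
time: 13.45
tool_pos: [0.4767, -0.0431, 0.1296]
eef_rot: [-180.0, -0.0, -11.9]
ft_force: [-0.6, -0.3, -2.0]
opening: 0.0556
gripper_force: 40.0
```

```bash
python3 ft.py
```

```text
13.7 F [-0.07 -0.12 -2.5 ] Mlong-axis,Mcase_y [ 0.0241 -0.0064] std [0.0205 0.0256 0.0234] op 0.05557452264069903 grip 39.99993757344782 [ 0.4768 -0.0432  0.1299]
```

The sign matches a ball, but the difference is near the noise, so I'm averaging more readings at both ends.

```bash
sed -i 's/range(6)/range(20)/' ft.py; python3 ft.py
```

```text
14.65 F [-0.08 -0.18 -2.64] Mlong-axis,Mcase_y [ 0.0332 -0.0123] std [0.0226 0.0311 0.0246] op 0.05567011985394368 grip 39.99990787357092 [ 0.477  -0.0432  0.1297]
```

Emit:
{"api": "jog_arm", "payload": {"series": [{"x":0,"y":0,"z":0,"wx":0.026,"wy":0.127,"wz":0,"claw":0.3},{"x":0,"y":0,"z":0,"wx":0.052,"wy":0.25,"wz":0,"claw":0.3},{"x":0,"y":0,"z":0,"wx":0.07,"wy":0.333,"wz":0,"claw":0.3},{"x":0,"y":0,"z":0,"wx":0.07,"wy":0.333,"wz":0,"claw":0.3},{"x":0,"y":0,"z":0,"wx":0.07,"wy":0.333,"wz":0,"claw":0.3},{"x":0,"y":0,"z":0,"wx":0.047,"wy":0.22,"wz":0,"claw":0.3},{"x":0,"y":0,"z":0,"wx":0.02,"wy":0.1,"wz":0,"claw":0.3},{"x":0,"y":0,"z":0,"wx":0,"wy":0,"wz":0,"claw":0.3}]}}

```text
time: 15.45
tool_pos: [0.4765, -0.043, 0.1304]
eef_rot: [180.0, -0.4, -11.9]
ft_force: [0.1, 0.4, -3.3]
opening: 0.0557
gripper_force: 40.0
```

Emit:
{"api": "jog_arm", "payload": {"series": [{"x":0,"y":0,"z":0,"wx":0,"wy":0,"wz":0,"claw":0.3},{"x":0,"y":0,"z":0,"wx":0,"wy":0,"wz":0,"claw":0.3},{"x":0,"y":0,"z":0,"wx":0,"wy":0,"wz":0,"claw":0.3},{"x":0,"y":0,"z":0,"wx":0,"wy":0,"wz":0,"claw":0.3}]}}

```text
time: 15.85
tool_pos: [0.4774, -0.0434, 0.1296]
eef_rot: [-180.0, 0.1, -11.9]
ft_force: [-0.1, -0.3, -2.1]
opening: 0.0559
gripper_force: 40.0
```

```bash
python3 ft.py
```

```text
16.8 F [-0.1  -0.15 -2.53] Mlong-axis,Mcase_y [0.0393 0.0431] std [0.0371 0.0311 0.0275] op 0.05567248530335174 grip 39.99998585321009 [ 0.477  -0.0432  0.1297]
```

Red rattles: the moment flips between -0.012 and +0.043 N m, following the tilt direction both times. Now carrying it to the mat.

Emit:
{"api": "jog_arm", "payload": {"series": [{"x":15,"y":10,"z":0,"wx":0,"wy":0,"wz":0,"claw":0.3},{"x":40,"y":27,"z":0,"wx":0,"wy":0,"wz":0,"claw":0.3},{"x":70,"y":47,"z":0,"wx":0,"wy":0,"wz":0,"claw":0.3},{"x":100,"y":67,"z":0,"wx":0,"wy":0,"wz":0,"claw":0.3},{"x":130,"y":87,"z":-4,"wx":0,"wy":0,"wz":0,"claw":0.3},{"x":158,"y":106,"z":-8,"wx":0,"wy":0,"wz":0,"claw":0.3},{"x":178,"y":119,"z":-12,"wx":0,"wy":0,"wz":0,"claw":0.3},{"x":189,"y":126,"z":-15,"wx":0,"wy":0,"wz":0,"claw":0.3}]}}

```text
time: 17.6
tool_pos: [0.667, 0.084, 0.1138]
eef_rot: [-180.0, 0.0, -11.9]
ft_force: [-0.4, -0.9, -2.5]
opening: 0.0556
gripper_force: 40.0
```

Emit:
{"api": "jog_arm", "payload": {"series": [{"x":0,"y":0,"z":0,"wx":0,"wy":0,"wz":0,"claw":0.3},{"x":0,"y":0,"z":0,"wx":0,"wy":0,"wz":0,"claw":0.3},{"x":0,"y":0,"z":0,"wx":0,"wy":0,"wz":0,"claw":0.3},{"x":0,"y":0,"z":0,"wx":0,"wy":0,"wz":0,"claw":0.3},{"x":0,"y":0,"z":0,"wx":0,"wy":0,"wz":0,"claw":0.3},{"x":0,"y":0,"z":0,"wx":0,"wy":0,"wz":0,"claw":0.3},{"x":0,"y":0,"z":0,"wx":0,"wy":0,"wz":0,"claw":0.3},{"x":0,"y":0,"z":0,"wx":0,"wy":0,"wz":0,"claw":0.3}]}}

```text
time: 18.4
tool_pos: [0.666, 0.0827, 0.1148]
eef_rot: [-180.0, -0.0, -11.9]
ft_force: [0.5, -1.2, -3.2]
opening: 0.0558
gripper_force: 40.0
```

```bash
python3 -c "
from h import *
p,d=env.camera('side');cv2.imwrite('pics/s2.png',p[:,:,::-1]);p,d=env.camera('top');cases(d);print(env.get_obs()['tool_pos'])"
```

```text
[352 215  37  61] ctr [ 476.1 -166.8] size [ 57.  143.2] yaw -15.1 z 0.0583
[0.66602181 0.08277035 0.11471271]
```

View pics/s2.png

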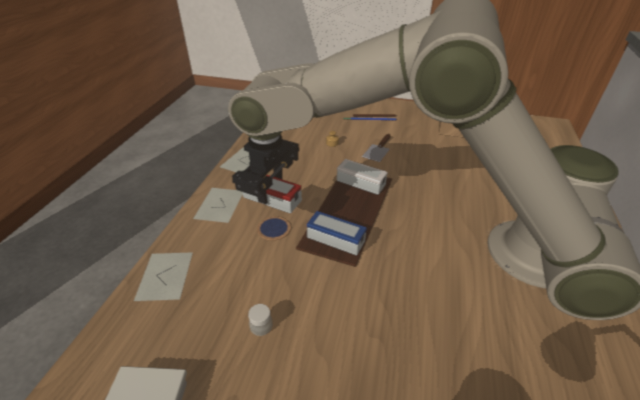

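The side view shows red held level at about (272,192) above the mat at (273,228), with white at (362,177) and blue at (337,232) upright on the board.

```bash
python3 -c "
from station import env
print(env.sign_off())"
```

```text
the job is handed in; nothing more can be done
None
```

I handed the job in holding the red case, the one that rattles, level and still about 10 cm above the middle of the mat; white tested silent and stands back on the board, and blue was never lifted, since red had already been found.

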